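# Run in the flat lap's bearing and park it at the pointer

## Task

The knife maker's hand-cranked flat lap has fresh grease in its bearing and must be run in: crank it by the wooden knob, anticlockwise seen from above, until the iron disc itself turns at about 21 rpm (2.2 rad/s), and keep the disc between 19 and 23 rpm for at least 8 seconds without a break. Then bring the disc to rest with the bright strip under the pointer, and let go of the knob. The disc must never run faster than 29 rpm or backwards; drive and slow it through the crank only, never by touching the disc, and leave the other things on the bench where they are.

Things in the scene. Friction and masses are not known exactly. Their poses are not given: they have to be found in the camera images.
- lap_base: fixed round green base of the flat lap, 356 mm across. Origin: on the table top under the vertical axis of disc and crank (both turn about this point); z up; its x axis points from the axis towards the pointer post, a 92 mm high green post at 165 mm from the axis. The lap stands at a different place and yaw each time
- disc (a joint): angle of the iron disc, rad, growing anticlockwise seen from above, counting on over full turns; at 0 and every multiple of 2 pi the bright strip lies exactly under the pointer. 260 mm across, top face at height 72 mm; inertia about 0.093 kg m2 (varies, 0.7 to 1.4 times), dry friction of bearing + wiper about 0.065 N m (varies, 0.4 to 2 times), viscous 0.004 N m s/rad
- hub_top (a point): on the axis, top of the steel hub (92 mm across, height 92 mm), a grease slip coupling from crank to disc. Torque on the disc = 0.065 N m s/rad x (crank speed - disc speed): the disc lags about 1.4 s, runs about 1.2 rad/s (0.5 to 2.2) slower than a steadily turned crank, starts only when the crank turns about 1 rad/s (0.4 to 2) or faster, and slows against a standing crank
- strip_mark (a point): point on the disc's top face, on the middle line of the bright strip, 120 mm from the axis. The strip is a radial aluminium inlay, 24 mm wide, from 65 to 127 mm from the axis
- pointer_tip (a point): tip of the fixed steel pointer that reaches from the post over the disc's edge: 120 mm from the axis, 88 mm above the table
- knob_grip (a point): grip point on the axis of the wooden crank knob, 147 mm above the table. The knob is an upright cylinder, 32 mm across, from 113 to 173 mm above the table, 75 mm from the lap's axis on a flat steel crank arm (24 mm wide, top at 108 mm). It spins freely on its pin, so a gripper may keep its yaw while going round; the crank turns without limit. The rest of the lap is under 112 mm high
- wiper: wooden wiper block, 44 x 50 x 18 mm, riding loose by its own weight (about 100 g, varies) on the disc, 100 mm from the axis straight across the axis from the pointer, held with 1.5 mm play in a fixed open guide (73 mm wide, up to 92 mm above the table); it brakes the disc a little. Leave it in its guide. Origin: centre of underside
- grease_tin: closed round aluminium tin, 68 mm wide, 50 mm high, beside the lap; leave alone. Origin: centre of underside
- grease_brush: flat wooden brush lying beside the lap, about 180 mm long, 34 mm wide, 14 mm high; leave alone
- knife_long: finished knife lying on the bench, 285 mm long; leave alone
- knife_short: finished knife lying on the bench, 225 mm long; leave alone
- bar_clamp: clamp with steel bar and two red jaws lying on the bench, 240 mm long; leave alone
- tape_roll: roll of tape, 90 mm across, 25 mm high; leave alone
- glue_bottle: white bottle, 56 mm wide, 130 mm high; leave alone

How it is judged:
By the outcome, as a careful person would: the job done as asked, in the order asked, and still so for the second after the job is handed in, with the robot touching nothing.
It also fails if it takes over 67 s, if anything falls off the work surface, if the arm or the gripper's body presses on something with over 40 N, if the wrist force passes 120 N, or if a joint passes its speed limit or range.

## Robot

A 7-joint arm with a two-finger parallel gripper is mounted at the origin on the work surface. World frame = base frame: x ahead of the robot, y to its left, z up, the work surface at z = 0. Lengths are in m, angles in rad, forces in N, time in s.
With the tool pointing down it reaches from about 0.4 to 0.9 m from the base axis. Payload 5.5 kg.
Tool frame: the origin (TCP) lies on the centre line of the jaws, within the pads' length; the fingertips stand 19 mm ahead of it and the grasp point (between the pads) is the TCP; z points along the fingers, y is the line along which they close (so a half turn about z gives the same grasp; the last joint's range is limited). The gripper opens to 85 mm and grips with 20 to 120 N. Pads are 22 mm wide; open, the fingers measure 114 mm over their backs; the gripper's body (76 mm by 85 mm) begins 54 mm behind the grasp point. The pads swing forward as they close: fully open they stand 13 mm farther back than shut.
Start: joints at [1.486, 0.501, -0.427, 1.55, 0.221, 1.138, -0.21], TCP at [0.222, -0.611, 0.25] pointing down, gripper open.
Joint ranges: [-2.88, 2.88], [-0.31, 2.03], [-1.54, 1.56], [0.2, 2.42], [-1.41, 4.55], [0.19, 2.02], [-2.57, 2.57]. Speed limits (rad/s): [2.57, 2.57, 3.14, 3.14, 3.14, 3.14, 3.14].

## Interface

Orientations are given as a unit quaternion [x, y, z, w].
In Python, from bench import ctrl gives the robot as it stands.
- The arm moves only by the shell command python3 -m creep 'ROWS' [FORCE]. ROWS is text: rows parted by semicolons, each of 7 numbers parted by spaces: the shift along the tool's x, y, z scaled (see below), then the turn, a rotation vector about the tool's x, y, z scaled (see below), then the opening, from 0 (shut) to 1 (fully open). A call has 1 to 5 rows; each row is the pose to reach, as a shift and turn from the pose commanded when the call began, along the tool's axes at that moment; what a row does not reach only later rows make up. The controller multiplies each number of a shift by 40 cm and each number of a turn by pi/4 rad. A row lasts 1/12 s, in which the tool goes at most 41.7 mm and 7.16 degrees, less where a joint would pass 70% of its speed; a pose out of reach is approached as far as the arm can. A call with a number of a shift or a turn outside -1 to 1 is refused whole. A call with a gripper value outside its range is refused whole. The fingers move at their own pace and stop on an object; FORCE is the grip in N (left out, the last holds). Time passes only in rows, so rows that repeat a pose let the fingers close. It gives the time, the measured TCP pose, the force, the opening and the grip force at its end, in the units of the state.
- ctrl.observe(): the state, without advancing time (a new reading comes with each control period).
- ctrl.capture(name): name is "side" or "top" or "wrist"; returns the picture (420x560x3 uint8, red, green, blue); there is no depth.
- ctrl.camera_params(name): a dict with "mtx" (3x3 intrinsics, pixels), "dist_coeffs" ([k1, k2, p1, p2, k3] as OpenCV has them; the pictures are not rectified), "R" (3x3) and "t" (3): a world point X has camera coordinates R X + t. Camera axes: x right, y down, z forward; pixel columns grow to the right and rows downward; lengths in m; the calibration is good to about 2 mm. A picture is of the moment at which its call begins: read the wrist's pose just before it. camera_params takes no time and is no camera call; for the wrist camera it gives the pose at the moment of the call.
- ctrl.close_job(): hands the job in; it is judged then, once.
The state is a dict: "time_s": time; "joints": joint angles; "qd": joint speeds; "joint_torque": joint torques, N m; "eef_pos": TCP position; "tool_rot": TCP orientation; "contact_force": force on the tool from outside, world axes, zero at the start; "moment": the same for the moment, N m; "finger_gap": opening from 0.0 (shut) to 1.0 (fully open); "grasp_force": force on a finger pad.
Only numpy, scipy, OpenCV 4.12 (cv2) and the standard library are available. Lean on these libraries where they do the work, as an engineer would, in place of code of your own. Each camera call takes 0.05 s, during which the arm holds its last target. There are 200 camera calls.

## Working session

There is one attempt and no reset: what is moved stays moved. The work goes in short steps, Python scripts to look and compute and a shell command to move; the robot and the scene stay as the last step left them, time stands still between calls to the robot, and variables do not carry over. Pictures are saved under pics/ and viewed, at most 10 in all, crops included, and the job is handed in when it is done.

```bash
mkdir -p pics
cat > h.py <<'E'
import numpy as np, cv2
from bench import ctrl
def cap(n,save=None):
    P=ctrl.camera_params(n); im=ctrl.capture(n)
    if save: cv2.imwrite('pics/'+save,im[:,:,::-1])
    return im,P
def ray(P,uv):
    uv=np.asarray(uv,float).reshape(-1,1,2)
    p=cv2.undistortPoints(uv,np.array(P['mtx'],float),np.array(P['dist_coeffs'],float))[:,0]
    R=np.array(P['R']);t=np.array(P['t'])
    return -R.T@t, np.c_[p,np.ones(len(p))]@R
def onz(P,uv,z):
    o,d=ray(P,uv); return o+d*((z-o[2])/d[:,2])[:,None]
def proj(P,X):
    R=np.array(P['R']); return cv2.projectPoints(np.asarray(X,float).reshape(-1,1,3),cv2.Rodrigues(R)[0],np.array(P['t'],float),np.array(P['mtx'],float),np.array(P['dist_coeffs'],float))[0][:,0]
def tri(rs):
    A=0;b=0
    for o,d in rs:
        d=d/np.linalg.norm(d);M=np.eye(3)-np.outer(d,d);A=A+M;b=b+M@o
    return np.linalg.solve(A,b)
E
python3 - <<'E'
from h import *
a,P=cap('top','top0.png');b,Q=cap('side','side0.png')
for p in(P,Q):
    R=np.array(p['R']);print(-R.T@np.array(p['t']),R[2])
print(ctrl.observe())
E
```

```text
[ 0.21975437 -0.02066428  1.80042897] [ 0.20177242  0.00801574 -0.97939963]
[-0.58362895  1.25622518  1.34466207] [ 0.53996978 -0.60349041 -0.58671285]
{'time_s': 0.1, 'joints': array([ 1.48622305,  0.50177126, -0.42678835,  1.55131414,  0.22079619,
        1.13833663, -0.210299  ]), 'qd': array([ 2.64983532e-03,  4.53417598e-05, -1.01030741e-03, -2.18288617e-04,
       -5.73079935e-04,  1.78488213e-03,  4.37915266e-04]), 'joint_torque': array([-1.07714091e-02, -5.70817280e+01, -5.83858296e+00, -2.81747031e+01,
        1.05800189e-02,  5.65340029e-03,  1.11855033e-05]), 'eef_pos': array([ 0.22127228, -0.61055185,  0.24936363]), 'tool_rot': array([ 9.84917247e-01,  1.73023774e-01, -1.26213734e-04, -8.80374352e-04]), 'contact_force': array([-0.70053292, -0.29683214, -0.58259766]), 'moment': array([-0.03287891, -0.00887498,  0.03473524]), 'grasp_force': 0.0, 'finger_gap': 1.0004302808312595}
```

View pics/top0.png

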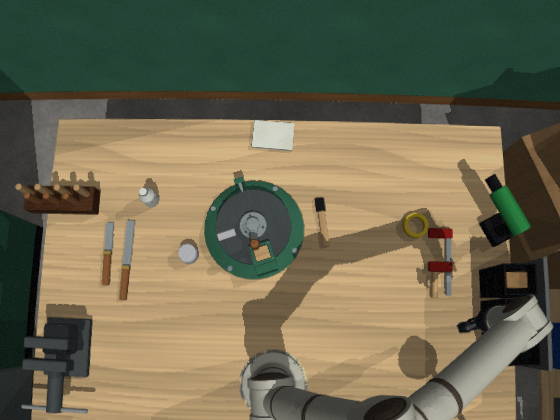

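View pics/side0.png

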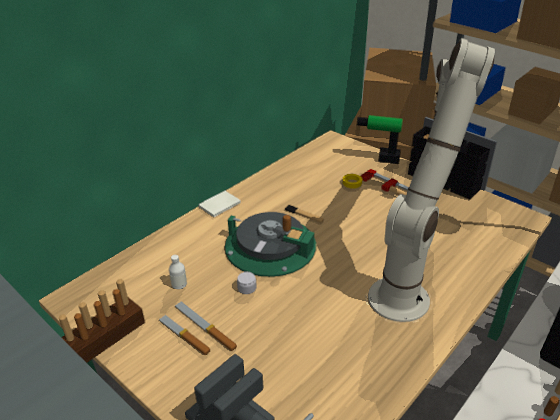

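Run:
```python
import cv2,numpy as np
a=cv2.imread('pics/top0.png')[160:290,190:320];b=cv2.imread('pics/side0.png')[200:285,215:325]
a=cv2.resize(a,(400,400),interpolation=cv2.INTER_CUBIC);b=cv2.resize(b,(400,309),interpolation=cv2.INTER_CUBIC)
o=np.zeros((400,800,3),np.uint8);o[:,:400]=a;o[:309,400:]=b;cv2.imwrite('pics/crop0.png',o)
```

```text
(no output)
```

View pics/crop0.png

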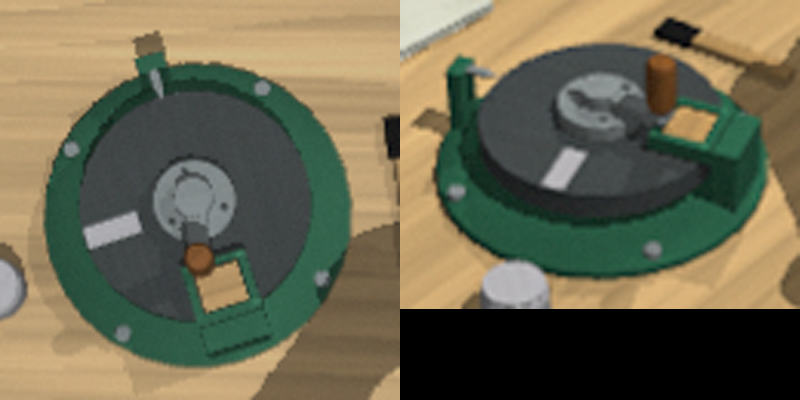

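Run:
```python
from h import *
from scipy.optimize import least_squares
I={};P={}
for n in('top','side'):
    I[n]=cv2.imread(f'pics/{n}0.png');P[n]=ctrl.camera_params(n)
roi={'top':(160,290,190,320),'side':(200,285,215,325)}
C={}
for n in I:
    y0,y1,x0,x1=roi[n];im=I[n][y0:y1,x0:x1];h,s,v=cv2.split(cv2.cvtColor(im,cv2.COLOR_BGR2HSV))
    # green base outline
    g=((h>60)&(h<95)&(s>90)).astype(np.uint8)
    c=max(cv2.findContours(g,0,1)[0],key=cv2.contourArea)[:,0]+[x0,y0]
    C[n]=c
    k=((h<14)&(s>140)&(v<200)).astype(np.uint8)
    nn,l,st,ce=cv2.connectedComponentsWithStats(k);i=1+np.argmax(st[1:,4])
    print(n,'knob',st[i]+[x0,y0,0,0,0],ce[i]+[x0,y0])
    if n=='top': kt=ce[i]+[x0,y0]
    else:
        ks=ce[i]+[x0,y0]; kbox=st[i]+[x0,y0,0,0,0]
    w=((s<50)&(v>130)).astype(np.uint8)
    nn,l,st,ce=cv2.connectedComponentsWithStats(w)
    for j in range(1,nn):
        if st[j,4]>8: print('  bright',st[j,4],ce[j]+[x0,y0])
    d=((s<70)&(v<95)).astype(np.uint8)
    nn,l,st,ce=cv2.connectedComponentsWithStats(d);i=1+np.argmax(st[1:,4]);print(' disc',st[i]+[x0,y0,0,0,0])
# base circle: robust circle fit on plane z for both views
for z in(0,.01,.02,.03,.04):
    r=[]
    for n in C:
        X=onz(P[n],C[n],z)
        f=least_squares(lambda p:np.hypot(X[:,0]-p[0],X[:,1]-p[1])-p[2],[X[:,0].mean(),X[:,1].mean(),.178],loss='soft_l1',f_scale=.002)
        r.append(np.round(f.x,4))
    print(z,r)
print('knob tri',tri([(lambda a:(a[0],a[1][0]))(ray(P['top'],kt)),(lambda a:(a[0],a[1][0]))(ray(P['side'],ks))]))
print('knob top@.165',onz(P['top'],kt,.165),'side centre@.143',onz(P['side'],ks,.143))
```

```text
top knob [250 241   9   6  24] [253.5        243.83333333]
  bright 12 [240.08333333 184.91666667]
  bright 11 [274.63636364 188.09090909]
  bright 13 [212.46153846 208.15384615]
  bright 314 [253.97133758 223.0955414 ]
  bright 120 [226.06666667 234.3       ]
  bright 89 [192.34831461 253.28089888]
 disc [ 216  189   75   75 3285]
side knob [283 221   4   3   5] [284.4 222.2]
  bright 247 [224.13360324 205.22672065]
  bright 70 [269.81428571 223.45714286]
  bright 39 [263.69230769 230.48717949]
  bright 73 [259.57534247 246.10958904]
  bright 9 [230.33333333 251.88888889]
  bright 195 [246.71282051 278.11282051]
 disc [ 236  212   64   48 1770]
0 [array([0.5332, 0.0815, 0.1742]), array([0.5473, 0.0863, 0.1624])]
0.01 [array([0.5315, 0.0809, 0.1732]), array([0.5389, 0.095 , 0.1612])]
0.02 [array([0.5298, 0.0804, 0.1722]), array([0.5305, 0.1037, 0.16  ])]
0.03 [array([0.528 , 0.0798, 0.1713]), array([0.5221, 0.1124, 0.1587])]
0.04 [array([0.5263, 0.0792, 0.1703]), array([0.5137, 0.1211, 0.1575])]
knob tri [0.46012965 0.07326822 0.14627164]
knob top@.165 [[0.45486639 0.07044487 0.165     ]] side centre@.143 [[0.46589197 0.07134529 0.143     ]]
```

```bash
python3 -m creep '.49 -.1 -.17 0 0 0 1;.49 -.1 -.17 0 0 0 1;.49 -.1 -.17 0 0 0 1;.49 -.1 -.17 0 0 0 1;.49 -.1 -.17 0 0 0 1'
python3 -m creep '.32 -.36 -.15 0 0 0 1;.32 -.36 -.15 0 0 0 1;.32 -.36 -.15 0 0 0 1;.32 -.36 -.15 0 0 0 1;.32 -.36 -.15 0 0 0 1'
python3 -c "
from h import *
o=ctrl.observe();print(o['joints'],o['qd'],o['eef_pos'],o['time_s'])"
```

```text
time_s: 0.52
eef_pos: [0.3909, -0.5068, 0.3176]
tool_rot: [0.985, 0.173, -0.0, -0.0]
contact_force: [0.8, -0.4, -0.1]
finger_gap: 1.002
grasp_force: 0.0
time_s: 0.93
eef_pos: [0.4621, -0.3258, 0.378]
tool_rot: [0.985, 0.174, 0.0, -0.0]
contact_force: [0.7, -0.2, 0.1]
finger_gap: 1.0
grasp_force: 0.0
[ 1.04664017  0.26572835 -0.58969981  1.59697376  0.15064358  1.32487968
 -0.78434442] [-0.42261197 -0.25129431 -0.21064824  0.04540157 -0.08820906  0.18536462
 -0.60938644] [ 0.46207705 -0.32577625  0.37799696] 0.9333
```

```bash
python3 -m creep '.19 -.44 -.05 0 0 0 1;.19 -.44 -.05 0 0 0 1;.19 -.44 -.05 0 0 0 1;.19 -.44 -.05 0 0 0 1;.19 -.44 -.05 0 0 0 1'
python3 -m creep '.11 -.38 0 0 0 0 1;.11 -.38 0 0 0 0 1;.11 -.38 0 0 0 0 1;.11 -.38 0 0 0 0 1;.11 -.38 0 0 0 0 1'
python3 -c "
from h import *
o=ctrl.observe();print(o['joints'],o['eef_pos'],o['tool_rot'],o['time_s'])
im,P=cap('wrist','w1.png');np.save('w1.npy',P)
print(-np.array(P['R']).T@P['t'])
print(proj(P,[[.458,.073,.173],[.531,.081,.092]]))"
```

```text
time_s: 1.35
eef_pos: [0.4725, -0.1325, 0.3979]
tool_rot: [0.985, 0.175, 0.0, -0.0]
contact_force: [0.5, 0.2, -0.3]
finger_gap: 1.0
grasp_force: 0.0
time_s: 1.77
eef_pos: [0.4608, 0.0285, 0.3979]
tool_rot: [0.984, 0.179, 0.001, -0.001]
contact_force: [0.5, 0.6, 0.2]
finger_gap: 1.0
grasp_force: 0.0
[ 0.7175493   0.04327673 -0.8537828   1.78557381  0.03217792  1.3265716
 -1.35509337] [0.46083651 0.02854867 0.39788759] [ 9.83913049e-01  1.78645777e-01  5.89702846e-04 -6.71611744e-04] 1.7667
[0.53978259 0.05832623 0.52079337]
[[234.83528557 166.52830925]
 [257.19389404  87.73989083]]
```

View pics/w1.png

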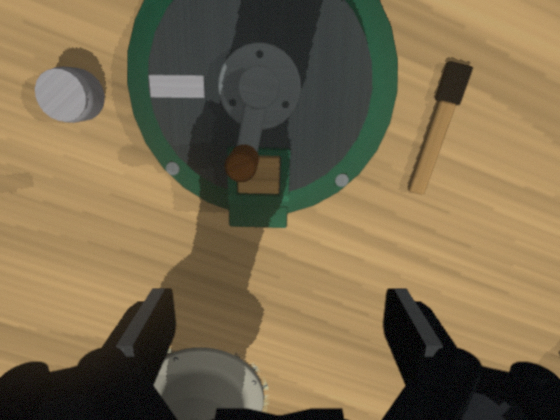

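```bash
python3 -m creep '.05 -.14 0 0 0 0 1;.05 -.14 0 0 0 0 1;.05 -.14 0 0 0 0 1;.05 -.14 0 0 0 0 1'
cat > m.py <<'E'
from h import *
def seg(im):
    h,s,v=cv2.split(cv2.cvtColor(im,cv2.COLOR_RGB2HSV)); out={}
    # knob
    k=((h<12)&(s>130)).astype(np.uint8);k[290:]=0
    n,l,st,ce=cv2.connectedComponentsWithStats(k);i=1+np.argmax(st[1:,4])
    (c,r)=cv2.minEnclosingCircle(np.argwhere(l==i)[:,::-1].astype(np.float32));out['knob']=(ce[i],st[i])
    w=((s<60)&(v>120)).astype(np.uint8)
    n,l,st,ce=cv2.connectedComponentsWithStats(w)
    out['bright']=[(st[j,4],ce[j].round(1)) for j in range(1,n) if st[j,4]>60]
    g=((h>60)&(h<95)&(s>110)).astype(np.uint8)
    out['green']=max(cv2.findContours(g,0,1)[0],key=cv2.contourArea)[:,0]
    out['hub']=cv2.HoughCircles(cv2.medianBlur(cv2.cvtColor(im,cv2.COLOR_RGB2GRAY),3),cv2.HOUGH_GRADIENT,1,40,param1=80,param2=18,minRadius=34,maxRadius=48)
    return out
E
python3 - <<'E'
from m import *
np.set_printoptions(precision=4,suppress=True)
o=ctrl.observe();print(o['eef_pos'],o['joints'])
im,P=cap('wrist','w2.png');np.save('w2.npy',P)
for n in('w1','w2'):
    im=cv2.imread(f'pics/{n}.png')[:,:,::-1].copy();P=np.load(n+'.npy',allow_pickle=True).item()
    s=seg(im);print(n,'knob',s['knob'],'\n',s['bright'],'\n',s['hub'][0][:3] if s['hub'] is not None else None)
    print(' pred',proj(P,[[.458,.073,.173],[.531,.081,.092]]).ravel())
    if s['hub'] is not None: print(onz(P,s['hub'][0][:3,:2],.092))
E
```

```text
time_s: 2.15
eef_pos: [0.4618, 0.0794, 0.3971]
tool_rot: [0.985, 0.174, -0.0, 0.0]
contact_force: [0.0, -1.0, -0.2]
finger_gap: 0.997
grasp_force: 0.0
[0.4618 0.0794 0.3971] [ 0.6423  0.0689 -0.9045  1.7712  0.056   1.3287 -1.4962]
w1 knob (array([247.5, 150.5]), array([247, 150,   2,   2,   2], dtype=int32)) 
 [(np.int32(2164), array([60.5, 95.3])), (np.int32(1182), array([176.3,  86. ])), (np.int32(104), array([341.8, 180.2])), (np.int32(198), array([161.4, 376.3])), (np.int32(644), array([251.9, 391.7]))] 
 [[260.5  84.5  42.9]
 [ 70.5  87.5  35.4]
 [195.5 393.5  46.3]]
 pred [234.8353 166.5283 257.1939  87.7399]
[[0.5354 0.0787 0.092 ]
 [0.4594 0.2743 0.092 ]
 [0.095  0.0243 0.092 ]]
w2 knob (array([289.3333, 168.    ]), array([289, 167,   2,   3,   3], dtype=int32)) 
 [(np.int32(92), array([203.2,   3.2])), (np.int32(119), array([397.1,   4.3])), (np.int32(2105), array([100.3, 112.3])), (np.int32(1119), array([217.1, 103. ])), (np.int32(97), array([375.1, 191.8])), (np.int32(61), array([283.3, 375.4])), (np.int32(735), array([185.2, 395.7])), (np.int32(609), array([281.8, 397.6]))] 
 [[299.5 102.5  41.8]
 [107.5 101.5  37.2]]
 pred [284.0037 185.2422 298.9219 104.6611]
[[0.5334 0.0812 0.092 ]
 [0.4618 0.2824 0.092 ]]
```

View pics/w2.png

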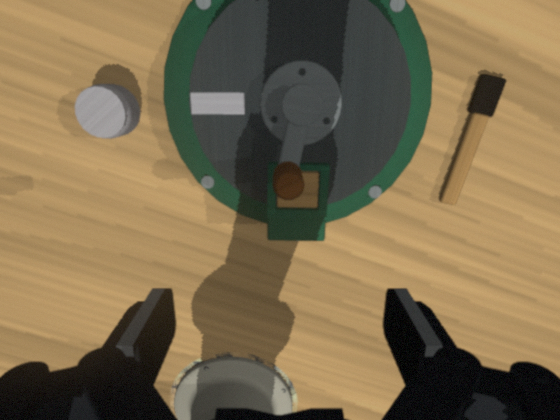

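Run:
```python
from m import *
np.set_printoptions(precision=4,suppress=True)
T={};
def kn(im,roi,sm,vm):
    x0,x1,y0,y1=roi
    h,s,v=cv2.split(cv2.cvtColor(im[y0:y1,x0:x1],cv2.COLOR_BGR2HSV))
    k=(((h<13)|(h>174))&(s>sm)&(v<vm)&(v>25)).astype(np.uint8)
    k=cv2.morphologyEx(k,cv2.MORPH_OPEN,np.ones((2,2)))
    n,l,st,ce=cv2.connectedComponentsWithStats(k);i=1+np.argmax(st[1:,4])
    q=np.argwhere(l==i)[:,::-1].astype(np.float32)+[x0,y0]
    return q,ce[i]+[x0,y0],st[i]+[x0,y0,0,0,0]
for n,f,roi in(('wrist','w2',(255,330,145,215)),('top','top0',(240,270,230,255)),('side','side0',(275,300,210,235))):
    im=cv2.imread(f'pics/{f}.png');P=np.load('w2.npy',allow_pickle=True).item() if n=='wrist' else ctrl.camera_params(n)
    q,c,st=kn(im,roi,100,190)
    print(n,c,st,cv2.minEnclosingCircle(q.astype(np.float32)))
    if n=='wrist': print(cv2.cvtColor(im[180:181,280:300:4],cv2.COLOR_BGR2HSV)); 
    T[n]=(P,q,st)
# knob top: wrist circle with r of top at .173; top view; side top edge
P,q,st=T['wrist']; topc=[st[0]+st[2]/2, st[1]+18]
for z in(.165,.173): print('wrist',z,onz(P,topc,z))
Pt,qt,s2=T['top'];Ps,qs,s3=T['side']
f=lambda P,c:(lambda a:(a[0],a[1][0]))(ray(P,c))
cc=lambda s:[s[0]+s[2]/2-.5,s[1]+s[3]/2-.5]
print('tri mid wrist+side',tri([f(P,cc(st)),f(Ps,cc(s3))]),'top+side',tri([f(Pt,cc(s2)),f(Ps,cc(s3))]))
print('side top px, pred',[ (z,proj(Ps,[[.459,.071,z]]).round(1)) for z in(.113,.143,.173)])
# hub tri
print('hub tri', tri([f(P,(300,102.3)),f(Pt,(253.97,223.1))]),onz(P,(300,102.3),.092),onz(Pt,(253.97,223.1),.092))
print('strip',onz(P,(217.1,103),.072),'pointer',onz(Pt,(242,191.5),.088),onz(Pt,[[239,181]],.092))
```

```text
Traceback (most recent call last):
ValueError: attempt to get argmax of an empty sequence
```

```bash
cat > k.py <<'E'
from m import *
np.set_printoptions(precision=4,suppress=True)
def kn(im,roi):
    x0,x1,y0,y1=roi
    b,g,r=cv2.split(im[y0:y1,x0:x1].astype(float))
    k=((r>1.55*g)&(r>40)).astype(np.uint8)
    n,l,st,ce=cv2.connectedComponentsWithStats(k);i=1+np.argmax(st[1:,4])
    return ce[i]+[x0,y0],st[i]+[x0,y0,0,0,0]
f=lambda P,c:(lambda a:(a[0],a[1][0]))(ray(P,c))
cc=lambda s:[s[0]+s[2]/2-.5,s[1]+s[3]/2-.5]
if __name__=='__main__':
    T={}
    for n,fn,roi in(('wrist','w2',(255,330,145,215)),('top','top0',(240,270,230,255)),('side','side0',(275,300,210,240))):
        im=cv2.imread(f'pics/{fn}.png');P=np.load('w2.npy',allow_pickle=True).item() if n=='wrist' else ctrl.camera_params(n)
        if n=='wrist': print(im[180,276:304:4].tolist())
        c,st=kn(im,roi); print(n,c,st); T[n]=(P,st)
    P,st=T['wrist'];Pt,s2=T['top'];Ps,s3=T['side']
    topc=[st[0]+st[2]/2-.5, st[1]+17.5]
    print('wrist top',onz(P,topc,.173))
    print('tri mid wrist+side',tri([f(P,cc(st)),f(Ps,cc(s3))]),'top+side',tri([f(Pt,cc(s2)),f(Ps,cc(s3))]))
    print('side pred',[ (z,proj(Ps,[[.459,.071,z]]).round(1)) for z in(.113,.143,.173)])
    print('hub tri', tri([f(P,(300,102.3)),f(Pt,(253.97,223.1))]),onz(P,(300,102.3),.092),onz(Pt,(253.97,223.1),.092))
    print('strip',onz(P,(217.1,103),.072),'pointer',onz(Pt,(242,191.5),.088),onz(Pt,[[239,181]],.092))
E
python3 k.py
```

```text
[[22, 37, 55], [25, 44, 64], [22, 43, 67], [22, 45, 68], [21, 44, 68], [24, 44, 66], [24, 44, 67]]
wrist [286.1935 178.871 ] [279 173  15  11  31]
top [253. 239.] [253 239   1   1   1]
side [286.1263 222.5684] [283 215   7  16  95]
wrist top [[0.4537 0.0694 0.173 ]]
tri mid wrist+side [0.459  0.0706 0.1445] top+side [0.4684 0.0699 0.1413]
side pred [(0.113, array([[285.9, 229.3]])), (0.143, array([[285.9, 222.9]])), (0.173, array([[285.8, 216.3]]))]
hub tri [0.5353 0.0779 0.0885] [[0.5338 0.0808 0.092 ]] [[0.5363 0.075  0.092 ]]
strip [[0.4998 0.1699 0.072 ]] pointer [[0.6467 0.1198 0.088 ]] [[0.6829 0.1312 0.092 ]]
```

```bash
python3 -m creep '-.014 .018 .3 0 0 0 1;-.014 .018 .5 0 0 0 1;-.014 .018 .5 0 0 0 1;-.014 .018 .5 0 0 0 1;-.014 .018 .5 0 0 0 1;'
python3 -c "
from k import *
im,P=cap('wrist','w3.png');print(ctrl.observe()['eef_pos'])
im,P=cap('side','s3.png')"
```

```text
time_s: 2.62
eef_pos: [0.4579, 0.068, 0.1942]
tool_rot: [0.985, 0.171, -0.001, 0.0]
contact_force: [0.7, -0.9, 0.4]
finger_gap: 0.997
grasp_force: 0.0
[0.4541 0.0669 0.189 ]
```

View pics/w3.png

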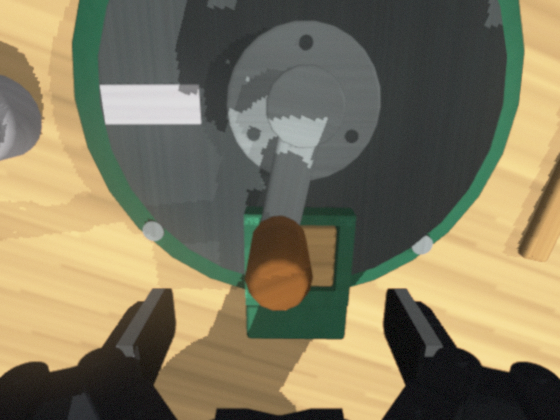

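```bash
python3 -c "
from k import *
P=ctrl.camera_params('wrist');print(onz(P,[[279,277]],.173),onz(P,[[285,232]],.113),onz(P,[[304.5,102]],.092),onz(P,[[150,104.5]],.072));print(ctrl.observe()['eef_pos'])"
```

```text
[[0.4609 0.0702 0.173 ]] [[0.4585 0.0658 0.113 ]] [[0.5304 0.0798 0.092 ]] [[0.4956 0.1696 0.072 ]]
[0.4548 0.0677 0.1923]
```

```bash
python3 -m creep '.012 0 .06 0 0 0 1;.012 0 .12 0 0 0 1;.012 0 .12 0 0 0 1;.012 0 .12 0 0 0 .3;.012 0 .12 0 0 0 .3' 30
python3 -m creep '0 0 0 0 0 0 .3;0 0 0 0 0 0 .3;0 0 0 0 0 0 .3;0 0 0 0 0 0 .3;0 0 0 0 0 0 .3'
python3 -c "
from k import *
for i in range(3):
  im,P=cap('side','s4.png');o=ctrl.observe();print(o['eef_pos'],o['contact_force'],o['finger_gap'],o['grasp_force'])
"
```

```text
time_s: 3.13
eef_pos: [0.465, 0.0723, 0.1514]
tool_rot: [0.985, 0.173, 0.001, 0.0]
contact_force: [-0.7, -0.3, -0.3]
finger_gap: 0.751
grasp_force: 0.0
time_s: 3.55
eef_pos: [0.4645, 0.0727, 0.1509]
tool_rot: [0.985, 0.173, 0.001, 0.0]
contact_force: [-1.9, 0.2, 8.8]
finger_gap: 0.364
grasp_force: 31.9
[0.4646 0.0728 0.1509] [-1.4544 -0.8357  7.3139] 0.3594231747456921 31.850412271651294
[0.4645 0.0728 0.1509] [-0.3296 -0.3999  7.0095] 0.36465186785005715 31.850609807052024
[0.4645 0.0728 0.1509] [-0.4459 -0.3007  6.9578] 0.36345546420662533 31.850652511157023
```

```bash
cat > tab.py <<'E'
# python3 tab.py theta0 total_deg_per_call...  -> rows (5 per call) around the crank circle, tool axes, R=75 mm
import sys,numpy as np
th=float(sys.argv[1])
p=lambda t:np.round(np.array([.1875*np.cos(np.radians(t)),-.1875*np.sin(np.radians(t))]),3)
for s in map(float,sys.argv[2:]):
    q=[p(th+s*k/5)-p(th) for k in range(1,6)]
    print(f"'"+';'.join('%.3g %.3g 0 0 0 0 .3'%(round(a,3)+0,round(b,3)+0) for a,b in q)+"'",'#%g->%g'%(th,th+s)); th=(th+s)%360
E
python3 tab.py 170 30 40 60 60; python3 tab.py 0 72 72 72 72 72; echo; python3 tab.py 0 80 80 80 80 80 80 80 80 80
cat > strip.py <<'E'
from h import *
import sys
C=np.array([.532,.0803]);YAW=np.radians(19)
def strip(cams):
    for n in cams:
        t=ctrl.observe()['time_s'];im,P=cap(n,f'st_{n}_{t:.2f}.png')
        h,s,v=cv2.split(cv2.cvtColor(im,cv2.COLOR_RGB2HSV))
        q=np.argwhere((s<60)&(v>130))[:,::-1]
        X=onz(P,q,.072)[:,:2]-C;r=np.hypot(*X.T);k=(r>.07)&(r<.112)
        m=np.zeros(v.shape,np.uint8);m[q[k,1],q[k,0]]=1
        nn,l,st,ce=cv2.connectedComponentsWithStats(m)
        for i in range(1,nn):
            if st[i,4]<6: continue
            w=q[k][l[q[k,1],q[k,0]]==i];Y=onz(P,w,.072)[:,:2]-C
            z=np.exp(1j*(np.arctan2(Y[:,1],Y[:,0])-YAW)).mean()
            print(f'{n} t={t:.2f} area={st[i,4]} r={np.hypot(*Y.T).mean():.3f} ang={np.degrees(np.angle(z))%360:.1f} spread={abs(z):.3f}')
if __name__=='__main__': strip(sys.argv[1:])
E
python3 strip.py side top wrist; python3 -c "
from k import *
print(ctrl.observe()['joints'])"
```

```text
'-0.002 0.02 0 0 0 0 .3;-0.002 0.04 0 0 0 0 .3;-0.001 0.059 0 0 0 0 .3;0.003 0.078 0 0 0 0 .3;0.009 0.097 0 0 0 0 .3' #170->200
'0.01 0.024 0 0 0 0 .3;0.024 0.046 0 0 0 0 .3;0.041 0.066 0 0 0 0 .3;0.061 0.084 0 0 0 0 .3;0.082 0.098 0 0 0 0 .3' #200->240
'0.036 0.016 0 0 0 0 .3;0.074 0.024 0 0 0 0 .3;0.114 0.024 0 0 0 0 .3;0.152 0.016 0 0 0 0 .3;0.188 0 0 0 0 0 .3' #240->300
'0.031 -0.023 0 0 0 0 .3;0.058 -0.052 0 0 0 0 .3;0.077 -0.086 0 0 0 0 .3;0.089 -0.123 0 0 0 0 .3;0.094 -0.162 0 0 0 0 .3' #300->360
'-0.006 -0.047 0 0 0 0 .3;-0.024 -0.09 0 0 0 0 .3;-0.051 -0.128 0 0 0 0 .3;-0.088 -0.158 0 0 0 0 .3;-0.13 -0.178 0 0 0 0 .3' #0->72
'-0.046 -0.009 0 0 0 0 .3;-0.093 -0.006 0 0 0 0 .3;-0.138 0.008 0 0 0 0 .3;-0.178 0.034 0 0 0 0 .3;-0.21 0.068 0 0 0 0 .3' #72->144
'-0.022 0.041 0 0 0 0 .3;-0.034 0.087 0 0 0 0 .3;-0.034 0.133 0 0 0 0 .3;-0.022 0.179 0 0 0 0 .3;0 0.22 0 0 0 0 .3' #144->216
'0.032 0.034 0 0 0 0 .3;0.072 0.06 0 0 0 0 .3;0.117 0.074 0 0 0 0 .3;0.164 0.077 0 0 0 0 .3;0.21 0.068 0 0 0 0 .3' #216->288
'0.042 -0.02 0 0 0 0 .3;0.079 -0.05 0 0 0 0 .3;0.106 -0.088 0 0 0 0 .3;0.124
[... 838 characters left out ...]
0
'-0.041 0.032 0 0 0 0 .3;-0.072 0.074 0 0 0 0 .3;-0.089 0.123 0 0 0 0 .3;-0.093 0.175 0 0 0 0 .3;-0.082 0.226 0 0 0 0 .3' #120->200
'0.024 0.046 0 0 0 0 .3;0.061 0.084 0 0 0 0 .3;0.106 0.11 0 0 0 0 .3;0.156 0.122 0 0 0 0 .3;0.209 0.121 0 0 0 0 .3' #200->280
'0.049 -0.016 0 0 0 0 .3;0.092 -0.046 0 0 0 0 .3;0.126 -0.086 0 0 0 0 .3;0.147 -0.133 0 0 0 0 .3;0.155 -0.185 0 0 0 0 .3' #280->360
side t=3.70 area=48 r=0.091 ang=90.1 spread=0.997
top t=3.75 area=10 r=0.072 ang=91.3 spread=0.993
top t=3.75 area=43 r=0.101 ang=91.1 spread=0.998
top t=3.75 area=11 r=0.074 ang=121.2 spread=0.994
wrist t=3.80 area=3827 r=0.091 ang=90.5 spread=0.997
[ 0.4671  0.396  -0.8023  2.0702  0.3887  0.825  -1.7882]
```

```bash
python3 -m creep '-.002 .02 0 0 0 0 .3;-.002 .04 0 0 0 0 .3;-.001 .059 0 0 0 0 .3;.003 .078 0 0 0 0 .3;.009 .097 0 0 0 0 .3'
python3 -m creep '.01 .024 0 0 0 0 .3;.024 .046 0 0 0 0 .3;.041 .066 0 0 0 0 .3;.061 .084 0 0 0 0 .3;.082 .098 0 0 0 0 .3'
python3 strip.py side wrist; python3 -c "
from k import *
o=ctrl.observe();print(o['eef_pos'],o['contact_force'],o['grasp_force'],o['joints'])"
```

```text
time_s: 4.27
eef_pos: [0.4797, 0.0361, 0.1508]
tool_rot: [0.985, 0.173, -0.001, 0.001]
contact_force: [-5.7, -2.6, 14.0]
finger_gap: 0.36
grasp_force: 32.4
time_s: 4.68
eef_pos: [0.5251, 0.0082, 0.1509]
tool_rot: [0.985, 0.172, -0.0, 0.002]
contact_force: [-2.5, -6.1, 8.7]
finger_gap: 0.361
grasp_force: 32.0
side t=4.68 area=18 r=0.080 ang=266.0 spread=0.994
side t=4.68 area=49 r=0.091 ang=100.7 spread=0.997
wrist t=4.73 area=2019 r=0.085 ang=102.4 spread=0.996
wrist t=4.73 area=18 r=0.071 ang=221.1 spread=1.000
[0.5267 0.008  0.1509] [-1.0061 -8.4043  8.8383] 32.0105676415551 [ 0.5343  0.4831 -0.7504  1.94    0.4293  0.8801 -1.6652]
```

```bash
(python3 -m creep '.036 .016 0 0 0 0 .3;.074 .024 0 0 0 0 .3;.114 .024 0 0 0 0 .3;.152 .016 0 0 0 0 .3;.188 0 0 0 0 0 .3'
python3 -m creep '.031 -.023 0 0 0 0 .3;.058 -.052 0 0 0 0 .3;.077 -.086 0 0 0 0 .3;.089 -.123 0 0 0 0 .3;.094 -.162 0 0 0 0 .3'
python3 -m creep '-.008 -.052 0 0 0 0 .3;-.029 -.099 0 0 0 0 .3;-.063 -.139 0 0 0 0 .3;-.106 -.169 0 0 0 0 .3;-.155 -.185 0 0 0 0 .3'
python3 -m creep '-.053 -.001 0 0 0 0 .3;-.103 .011 0 0 0 0 .3;-.148 .037 0 0 0 0 .3;-.185 .075 0 0 0 0 .3;-.209 .121 0 0 0 0 .3'
python3 -m creep '-.011 .051 0 0 0 0 .3;-.007 .103 0 0 0 0 .3;.01 .152 0 0 0 0 .3;.041 .194 0 0 0 0 .3;.082 .226 0 0 0 0 .3'
python3 -m creep '.049 .02 0 0 0 0 .3;.101 .025 0 0 0 0 .3;.152 .016 0 0 0 0 .3;.199 -.007 0 0 0 0 .3;.238 -.041 0 0 0 0 .3'
) | grep -E 'time|pos|contact'; python3 strip.py side wrist top
```

```text
time_s: 5.2
eef_pos: [0.5974, 0.0348, 0.151]
contact_force: [-0.6, -2.1, 6.8]
time_s: 5.62
eef_pos: [0.6085, 0.1107, 0.1509]
contact_force: [-8.8, -5.1, 12.3]
time_s: 6.03
eef_pos: [0.526, 0.1562, 0.1509]
contact_force: [4.6, -14.3, 9.6]
time_s: 6.45
eef_pos: [0.4639, 0.0852, 0.151]
contact_force: [6.9, 1.0, -0.7]
time_s: 6.87
eef_pos: [0.5249, 0.0081, 0.1509]
contact_force: [-1.0, -0.1, 7.6]
time_s: 7.28
eef_pos: [0.6105, 0.0584, 0.1509]
contact_force: [-6.7, 1.0, 9.3]
side t=7.28 area=28 r=0.088 ang=307.0 spread=0.998
wrist t=7.33 area=555 r=0.105 ang=277.5 spread=0.998
wrist t=7.33 area=8 r=0.080 ang=251.0 spread=1.000
top t=7.38 area=64 r=0.107 ang=284.7 spread=0.975
```

```bash
(python3 -m creep '.027 -.045 0 0 0 0 .3;.042 -.095 0 0 0 0 .3;.042 -.147 0 0 0 0 .3;.027 -.197 0 0 0 0 .3;0 -.242 0 0 0 0 .3'
python3 -m creep '-.039 -.034 0 0 0 0 .3;-.086 -.057 0 0 0 0 .3;-.137 -.066 0 0 0 0 .3;-.189 -.061 0 0 0 0 .3;-.238 -.041 0 0 0 0 .3'
python3 strip.py side
python3 -m creep '-.041 .032 0 0 0 0 .3;-.072 .074 0 0 0 0 .3;-.089 .123 0 0 0 0 .3;-.093 .175 0 0 0 0 .3;-.082 .226 0 0 0 0 .3'
python3 -m creep '.024 .046 0 0 0 0 .3;.061 .084 0 0 0 0 .3;.106 .11 0 0 0 0 .3;.156 .122 0 0 0 0 .3;.209 .121 0 0 0 0 .3'
python3 strip.py side
python3 -m creep '.049 -.016 0 0 0 0 .3;.092 -.046 0 0 0 0 .3;.126 -.086 0 0 0 0 .3;.147 -.133 0 0 0 0 .3;.155 -.185 0 0 0 0 .3'
python3 -m creep '-.008 -.052 0 0 0 0 .3;-.029 -.099 0 0 0 0 .3;-.063 -.139 0 0 0 0 .3;-.106 -.169 0 0 0 0 .3;-.155 -.185 0 0 0 0 .3'
) | grep -E 'contact|area'; python3 strip.py side top
```

```text
contact_force: [-7.6, -14.4, 16.7]
contact_force: [10.5, -7.9, 1.2]
side t=8.27 area=21 r=0.088 ang=5.0 spread=0.999
contact_force: [-0.1, 1.1, 7.2]
contact_force: [-2.3, 1.8, 7.8]
side t=9.15 area=49 r=0.091 ang=106.9 spread=0.997
contact_force: [-12.7, -5.7, 15.6]
contact_force: [3.1, -15.2, 10.3]
top t=10.08 area=7 r=0.104 ang=14.4 spread=1.000
```

```bash
cat > sim.py <<'E'
import numpy as np,sys
from scipy.optimize import least_squares
H=[(3.85,4.27,30),(4.27,4.683,40),(4.783,5.2,60),(5.2,5.617,60)]+[(5.617+i*.41667,5.617+(i+1)*.41667,80) for i in range(4)]+[(7.433,8.267,160),(8.317,9.15,160),(9.2,10.033,160)]
OBS=[(4.68,100.7),(4.73,102.4),(7.38,284.7),(8.27,365),(9.15,466.9)]
def sim(J,T,H,t1,c=.065,th=np.radians(90.5),w=0,t=3.7,dt=.002):
    out=[]
    while t<t1:
        O=next((np.radians(d)/(b-a) for a,b,d in H if a<=t<b),0)
        tau=c*(O-w)-.004*w
        w=w+dt*(tau-T)/J if (w>0 or tau>T) else 0
        w=max(w,0);th+=w*dt;t+=dt;out.append((t,np.degrees(th),w))
    return np.array(out)
def fit(H,OBS):
    def res(p):
        s=sim(*p,H,OBS[-1][0]+.1);return [np.interp(t,s[:,0],s[:,1])-a for t,a in OBS]
    f=least_squares(res,[.093,.065],diff_step=.02,x_scale=[.1,.1],bounds=([.06,.02],[.14,.14]));return f.x,f.fun
if __name__=='__main__':
    p,r=fit(H,OBS);print(p,np.round(r,1));s=sim(*p,H,10.13)
    for t in(7.3,8.27,9.15,10.03,10.13):print(t,[np.interp(t,s[:,0],s[:,i]).round(2) for i in(1,2)])
    print('steady lag',(p[1]+.004*2.2)/.065)
E
python3 sim.py; for a in 80 90;do python3 tab.py 80 $a $a $a $a $a $a $a $a $a;done
```

```text
[0.06951019 0.06588218] [-5.1 -6.1 -3.9  4.9 -0.9]
7.3 [np.float64(272.65), np.float64(1.9)]
8.27 [np.float64(369.87), np.float64(1.91)]
9.15 [np.float64(466.05), np.float64(2.02)]
10.03 [np.float64(565.66), np.float64(2.06)]
10.13 [np.float64(576.67), np.float64(1.78)]
steady lag 1.1489566090902346
'-0.053 -0.001 0 0 0 0 .3;-0.103 0.011 0 0 0 0 .3;-0.148 0.037 0 0 0 0 .3;-0.185 0.075 0 0 0 0 .3;-0.209 0.121 0 0 0 0 .3' #80->160
'-0.011 0.051 0 0 0 0 .3;-0.007 0.103 0 0 0 0 .3;0.01 0.152 0 0 0 0 .3;0.041 0.194 0 0 0 0 .3;0.082 0.226 0 0 0 0 .3' #160->240
'0.049 0.02 0 0 0 0 .3;0.101 0.025 0 0 0 0 .3;0.152 0.016 0 0 0 0 .3;0.199 -0.007 0 0 0 0 .3;0.238 -0.041 0 0 0 0 .3' #240->320
'0.027 -0.045 0 0 0 0 .3;0.042 -0.095 0 0 0 0 .3;0.042 -0.147 0 0 0 0 .3;0.027 -0.197 0 0 0 0 .3;0 -0.242 0 0 0 0 .3' #320->400
'-0.039 -0.034 0 0 0 0 .3;-0.086 -0.057 0 0 0 0 .3;-0.137 -0.066 0 0 0 0 .3;-0.189 -0.061 0 0 0 0 .3;-0.238 -0.041 0 0 0 0 .3' #40->120
'-0.041 0.032 0 0 0 0 .3;-0.072 0.074 0 0 0 0 .3;-0.089 0.123 0 0 0 0 .3;-0.093 0.175 0 0 0 0 .3;-0.082 0.226 0 0 0 0 .3' #120->200
'0.024 0.046 0 
[... 853 characters left out ...]
0 0 0 0 .3;-0.152 -0.218 0 0 0 0 .3' #350->440
'-0.059 -0.001 0 0 0 0 .3;-0.115 0.016 0 0 0 0 .3;-0.163 0.05 0 0 0 0 .3;-0.199 0.097 0 0 0 0 .3;-0.218 0.152 0 0 0 0 .3' #80->170
'-0.001 0.059 0 0 0 0 .3;0.016 0.115 0 0 0 0 .3;0.05 0.163 0 0 0 0 .3;0.097 0.199 0 0 0 0 .3;0.152 0.218 0 0 0 0 .3' #170->260
'0.059 0.001 0 0 0 0 .3;0.115 -0.016 0 0 0 0 .3;0.163 -0.05 0 0 0 0 .3;0.199 -0.097 0 0 0 0 .3;0.218 -0.152 0 0 0 0 .3' #260->350
'0.001 -0.059 0 0 0 0 .3;-0.016 -0.115 0 0 0 0 .3;-0.05 -0.163 0 0 0 0 .3;-0.097 -0.199 0 0 0 0 .3;-0.152 -0.218 0 0 0 0 .3' #350->440
'-0.059 -0.001 0 0 0 0 .3;-0.115 0.016 0 0 0 0 .3;-0.163 0.05 0 0 0 0 .3;-0.199 0.097 0 0 0 0 .3;-0.218 0.152 0 0 0 0 .3' #80->170
```

```bash
(python3 -m creep '-.053 -.001 0 0 0 0 .3;-.103 .011 0 0 0 0 .3;-.148 .037 0 0 0 0 .3;-.185 .075 0 0 0 0 .3;-.209 .121 0 0 0 0 .3'
python3 -m creep '-.011 .051 0 0 0 0 .3;-.007 .103 0 0 0 0 .3;.01 .152 0 0 0 0 .3;.041 .194 0 0 0 0 .3;.082 .226 0 0 0 0 .3'
python3 -m creep '.049 .02 0 0 0 0 .3;.101 .025 0 0 0 0 .3;.152 .016 0 0 0 0 .3;.199 -.007 0 0 0 0 .3;.238 -.041 0 0 0 0 .3'
python3 -m creep '.027 -.045 0 0 0 0 .3;.042 -.095 0 0 0 0 .3;.042 -.147 0 0 0 0 .3;.027 -.197 0 0 0 0 .3;0 -.242 0 0 0 0 .3'
python3 -m creep '-.039 -.034 0 0 0 0 .3;-.086 -.057 0 0 0 0 .3;-.137 -.066 0 0 0 0 .3;-.189 -.061 0 0 0 0 .3;-.238 -.041 0 0 0 0 .3'
python3 strip.py side
python3 -m creep '-.041 .032 0 0 0 0 .3;-.072 .074 0 0 0 0 .3;-.089 .123 0 0 0 0 .3;-.093 .175 0 0 0 0 .3;-.082 .226 0 0 0 0 .3'
python3 -m creep '.024 .046 0 0 0 0 .3;.061 .084 0 0 0 0 .3;.106 .11 0 0 0 0 .3;.156 .122 0 0 0 0 .3;.209 .121 0 0 0 0 .3'
python3 -m creep '.049 -.016 0 0 0 0 .3;.092 -.046 0 0 0 0 .3;.126 -.086 0 0 0 0 .3;.147 -.133 0 0 0 0 .3;.155 -.185 0 0 0 0 .3'
python3 -m creep '-.008 -.052 0 0 0 0 .3;-.029 -.099 0 0 0 0 .3;-.063 -.139 0 0 0 0 .3;-.106 -.169 0 0 0 0 .3;-.155 -.185 0 0 0 0 .3'
python3 -m creep '-.053 -.001 0 0 0 0 .3;-.103 .011 0 0 0 0 .3;-.148 .037 0 0 0 0 .3;-.185 .075 0 0 0 0 .3;-.209 .121 0 0 0 0 .3'
python3 -m creep '-.011 .051 0 0 0 0 .3;-.007 .103 0 0 0 0 .3;.01 .152 0 0 0 0 .3;.041 .194 0 0 0 0 .3;.082 .226 0 0 0 0 .3'
python3 -m creep '.049 .02 0 0 0 0 .3;.101 .025 0 0 0 0 .3;.152 .016 0 0 0 0 .3;.199 -.007 0 0 0 0 .3;.238 -.041 0 0 0 0 .3'
) | grep -E 'contact|area|eef'; python3 strip.py side
```

```text
eef_pos: [0.4639, 0.0851, 0.151]
contact_force: [6.5, 0.5, 0.2]
eef_pos: [0.525, 0.0081, 0.1509]
contact_force: [-0.0, 0.6, 6.4]
eef_pos: [0.6105, 0.0585, 0.1509]
contact_force: [-6.7, 1.0, 9.1]
eef_pos: [0.5746, 0.1484, 0.1508]
contact_force: [-7.1, -15.2, 17.0]
eef_pos: [0.4822, 0.1315, 0.151]
contact_force: [11.3, -8.2, 1.2]
side t=12.22 area=38 r=0.095 ang=99.4 spread=0.998
eef_pos: [0.4796, 0.0359, 0.1509]
contact_force: [0.1, 1.9, 6.5]
eef_pos: [0.5775, 0.0173, 0.151]
contact_force: [-2.5, 2.3, 7.8]
eef_pos: [0.6085, 0.1111, 0.1509]
contact_force: [-12.7, -5.4, 15.1]
eef_pos: [0.5257, 0.1561, 0.1509]
contact_force: [3.0, -14.4, 11.8]
eef_pos: [0.4639, 0.085, 0.151]
contact_force: [6.2, 0.1, 0.3]
eef_pos: [0.5251, 0.0081, 0.1509]
contact_force: [-0.3, 0.5, 6.9]
eef_pos: [0.6105, 0.0586, 0.151]
contact_force: [-6.4, 1.3, 9.4]
side t=15.18 area=29 r=0.089 ang=307.1 spread=0.998
side t=15.18 area=56 r=0.091 ang=109.7 spread=0.996
```

```bash
(python3 -m creep '.027 -.045 0 0 0 0 .3;.042 -.095 0 0 0 0 .3;.042 -.147 0 0 0 0 .3;.027 -.197 0 0 0 0 .3;0 -.242 0 0 0 0 .3'
python3 -m creep '-.039 -.034 0 0 0 0 .3;-.086 -.057 0 0 0 0 .3;-.137 -.066 0 0 0 0 .3;-.189 -.061 0 0 0 0 .3;-.238 -.041 0 0 0 0 .3'
python3 -m creep '-.041 .032 0 0 0 0 .3;-.072 .074 0 0 0 0 .3;-.089 .123 0 0 0 0 .3;-.093 .175 0 0 0 0 .3;-.082 .226 0 0 0 0 .3'
python3 -m creep '.024 .046 0 0 0 0 .3;.061 .084 0 0 0 0 .3;.106 .11 0 0 0 0 .3;.156 .122 0 0 0 0 .3;.209 .121 0 0 0 0 .3'
python3 -m creep '.049 -.016 0 0 0 0 .3;.092 -.046 0 0 0 0 .3;.126 -.086 0 0 0 0 .3;.147 -.133 0 0 0 0 .3;.155 -.185 0 0 0 0 .3'
python3 -m creep '-.008 -.052 0 0 0 0 .3;-.029 -.099 0 0 0 0 .3;-.063 -.139 0 0 0 0 .3;-.106 -.169 0 0 0 0 .3;-.155 -.185 0 0 0 0 .3'
python3 -m creep '-.053 -.001 0 0 0 0 .3;-.103 .011 0 0 0 0 .3;-.148 .037 0 0 0 0 .3;-.185 .075 0 0 0 0 .3;-.209 .121 0 0 0 0 .3'
python3 strip.py side
python3 -m creep '-.011 .051 0 0 0 0 .3;-.007 .103 0 0 0 0 .3;.01 .152 0 0 0 0 .3;.041 .194 0 0 0 0 .3;.082 .226 0 0 0 0 .3'
python3 -m creep '.049 .02 0 0 0 0 .3;.101 .025 0 0 0 0 .3;.152 .016 0 0 0 0 .3;.199 -.007 0 0 0 0 .3;.238 -.041 0 0 0 0 .3'
python3 -m creep '.027 -.045 0 0 0 0 .3;.042 -.095 0 0 0 0 .3;.042 -.147 0 0 0 0 .3;.027 -.197 0 0 0 0 .3;0 -.242 0 0 0 0 .3'
python3 -m creep '-.039 -.034 0 0 0 0 .3;-.086 -.057 0 0 0 0 .3;-.137 -.066 0 0 0 0 .3;-.189 -.061 0 0 0 0 .3;-.238 -.041 0 0 0 0 .3'
python3 -m creep '-.041 .032 0 0 0 0 .3;-.072 .074 0 0 0 0 .3;-.089 .123 0 0 0 0 .3;-.093 .175 0 0 0 0 .3;-.082 .226 0 0 0 0 .3'
python3 -m creep '.024 .046 0 0 0 0 .3;.061 .084 0 0 0 0 .3;.106 .11 0 0 0 0 .3;.156 .122 0 0 0 0 .3;.209 .121 0 0 0 0 .3'
python3 -m creep '.049 -.016 0 0 0 0 .3;.092 -.046 0 0 0 0 .3;.126 -.086 0 0 0 0 .3;.147 -.133 0 0 0 0 .3;.155 -.185 0 0 0 0 .3'
) | grep -E 'area|grasp'; python3 strip.py side
```

```text
grasp_force: 38.5
grasp_force: 36.7
grasp_force: 37.4
grasp_force: 37.4
grasp_force: 38.2
grasp_force: 37.8
grasp_force: 36.6
side t=18.15 area=50 r=0.090 ang=118.5 spread=0.997
grasp_force: 37.4
grasp_force: 37.7
grasp_force: 38.6
grasp_force: 36.8
grasp_force: 37.5
grasp_force: 37.5
grasp_force: 38.3
side t=21.12 area=21 r=0.081 ang=331.0 spread=0.996
side t=21.12 area=50 r=0.091 ang=131.4 spread=0.996
```

```bash
(python3 -m creep '-.008 -.052 0 0 0 0 .3;-.029 -.099 0 0 0 0 .3;-.063 -.139 0 0 0 0 .3;-.106 -.169 0 0 0 0 .3;-.155 -.185 0 0 0 0 .3'
python3 -m creep '-.053 -.001 0 0 0 0 .3;-.103 .011 0 0 0 0 .3;-.148 .037 0 0 0 0 .3;-.185 .075 0 0 0 0 .3;-.209 .121 0 0 0 0 .3'
python3 -m creep '-.011 .051 0 0 0 0 .3;-.007 .103 0 0 0 0 .3;.01 .152 0 0 0 0 .3;.041 .194 0 0 0 0 .3;.082 .226 0 0 0 0 .3'
python3 -m creep '.049 .02 0 0 0 0 .3;.101 .025 0 0 0 0 .3;.152 .016 0 0 0 0 .3;.199 -.007 0 0 0 0 .3;.238 -.041 0 0 0 0 .3'
python3 -m creep '.027 -.045 0 0 0 0 .3;.042 -.095 0 0 0 0 .3;.042 -.147 0 0 0 0 .3;.027 -.197 0 0 0 0 .3;0 -.242 0 0 0 0 .3'
python3 -m creep '-.039 -.034 0 0 0 0 .3;-.086 -.057 0 0 0 0 .3;-.137 -.066 0 0 0 0 .3;-.189 -.061 0 0 0 0 .3;-.238 -.041 0 0 0 0 .3'
python3 -m creep '-.041 .032 0 0 0 0 .3;-.072 .074 0 0 0 0 .3;-.089 .123 0 0 0 0 .3;-.093 .175 0 0 0 0 .3;-.082 .226 0 0 0 0 .3'
) | grep -E 'time'; python3 strip.py side
sed -i '/^OBS/d;/^H=/a c7=[(10.133,12.217,400)]+[(12.267+i*2.9667,12.267+i*2.9667+2.9167,560) for i in range(4)]\nH=H+c7\nOBS=[(4.70,101.5),(8.27,365),(9.15,466.9),(12.22,819.4),(15.18,1189.7),(18.15,1558.5),(21.12,1931.4)]' sim.py
sed -i 's/H,10.13)/H,24.2)/;s/(7.3,8.27,9.15,10.03,10.13)/(10.13,11,11.5,12.2,13,15.18,15.25,18,21.1,24.05)/' sim.py; python3 sim.py
```

```text
time_s: 21.58
time_s: 22.0
time_s: 22.42
time_s: 22.83
time_s: 23.25
time_s: 23.67
time_s: 24.08
side t=24.08 area=45 r=0.091 ang=144.2 spread=0.997
[0.0764695 0.0635004] [-5.5  2.2 -2.8  1.8 -1.5  1.  -0.3]
10.13 [np.float64(575.95), np.float64(1.83)]
11 [np.float64(672.96), np.float64(2.04)]
11.5 [np.float64(732.61), np.float64(2.11)]
12.2 [np.float64(818.66), np.float64(2.17)]
13 [np.float64(914.56), np.float64(2.13)]
15.18 [np.float64(1188.24), np.float64(2.22)]
15.25 [np.float64(1196.82), np.float64(2.09)]
18 [np.float64(1540.43), np.float64(2.22)]
21.1 [np.float64(1928.51), np.float64(2.23)]
24.05 [np.float64(2297.48), np.float64(2.23)]
steady lag 1.1123138836438484
```

```bash
cat > plan.py <<'E'
import sys
from sim import *
def run(a,w,t,seq,J=.0765,T=.0635,tail=2):
    H=[];tt=t
    for d in seq: H.append((tt,tt+.41667,d)); tt+=.41667
    s=sim(J,T,H,tt+tail,th=np.radians(a),w=w,t=t)
    k=[(round(t+.41667*i,2),*[float(np.interp(t+.41667*i,s[:,0],s[:,j]).round(2)) for j in(1,2)]) for i in range(1,len(seq)+1)]
    return k,s[-1,1]
if __name__=='__main__':
    a,w,t=map(float,sys.argv[1:4])
    for q in sys.argv[4:]: k,e=run(a,w,t,list(map(float,q.split(','))));print(q,k,'END',round(e,1))
E
python3 plan.py 150.6 2.11 24.13 60,40,40,40 60,40,40,40,40,40 40,40,40,40,40,40 40,36,36,36,36,36,36
```

```text
60,40,40,40 [(24.55, 198.33, 1.9), (24.96, 238.79, 1.51), (25.38, 271.49, 1.24), (25.8, 298.87, 1.06)] END 321.4
60,40,40,40,40,40 [(24.55, 198.33, 1.9), (24.96, 238.79, 1.51), (25.38, 271.49, 1.24), (25.8, 298.87, 1.06), (26.21, 322.58, 0.93), (26.63, 343.79, 0.85)] END 359.5
40,40,40,40,40,40 [(24.55, 195.17, 1.65), (24.96, 230.7, 1.34), (25.38, 260.01, 1.13), (25.8, 285.06, 0.98), (26.21, 307.18, 0.88), (26.63, 327.29, 0.81)] END 341.9
40,36,36,36,36,36,36 [(24.55, 195.17, 1.65), (24.96, 230.07, 1.29), (25.38, 257.77, 1.04), (25.8, 280.53, 0.87), (26.21, 299.9, 0.76), (26.63, 316.94, 0.68), (27.05, 332.39, 0.62)] END 341.7
```

```bash
python3 tab.py 200 40 40 40 40 40 40 40 40
```

```text
'0.01 0.024 0 0 0 0 .3;0.024 0.046 0 0 0 0 .3;0.041 0.066 0 0 0 0 .3;0.061 0.084 0 0 0 0 .3;0.082 0.098 0 0 0 0 .3' #200->240
'0.024 0.012 0 0 0 0 .3;0.049 0.02 0 0 0 0 .3;0.074 0.024 0 0 0 0 .3;0.101 0.025 0 0 0 0 .3;0.127 0.023 0 0 0 0 .3' #240->280
'0.025 -0.007 0 0 0 0 .3;0.049 -0.016 0 0 0 0 .3;0.072 -0.03 0 0 0 0 .3;0.092 -0.046 0 0 0 0 .3;0.111 -0.064 0 0 0 0 .3' #280->320
'0.015 -0.022 0 0 0 0 .3;0.027 -0.045 0 0 0 0 .3;0.036 -0.069 0 0 0 0 .3;0.042 -0.095 0 0 0 0 .3;0.044 -0.121 0 0 0 0 .3' #320->360
'-0.002 -0.026 0 0 0 0 .3;-0.008 -0.052 0 0 0 0 .3;-0.017 -0.076 0 0 0 0 .3;-0.029 -0.099 0 0 0 0 .3;-0.044 -0.121 0 0 0 0 .3' #0->40
'-0.019 -0.018 0 0 0 0 .3;-0.039 -0.034 0 0 0 0 .3;-0.062 -0.048 0 0 0 0 .3;-0.086 -0.057 0 0 0 0 .3;-0.111 -0.064 0 0 0 0 .3' #40->80
'-0.026 -0.002 0 0 0 0 .3;-0.053 -0.001 0 0 0 0 .3;-0.078 0.003 0 0 0 0 .3;-0.103 0.011 0 0 0 0 .3;-0.127 0.023 0 0 0 0 .3' #80->120
'-0.021 0.014 0 0 0 0 .3;-0.041 0.032 0 0 0 0 .3;-0.058 0.052 0 0 0 0 .3;-0.072 0.074 0 0 0 0 .3;-0.082 0.098 0 0 0 0 .3' #120->160
```

```bash
(python3 -m creep '.01 .024 0 0 0 0 .3;.024 .046 0 0 0 0 .3;.041 .066 0 0 0 0 .3;.061 .084 0 0 0 0 .3;.082 .098 0 0 0 0 .3'
python3 -m creep '.024 .012 0 0 0 0 .3;.049 .02 0 0 0 0 .3;.074 .024 0 0 0 0 .3;.101 .025 0 0 0 0 .3;.127 .023 0 0 0 0 .3'
python3 -m creep '.025 -.007 0 0 0 0 .3;.049 -.016 0 0 0 0 .3;.072 -.03 0 0 0 0 .3;.092 -.046 0 0 0 0 .3;.111 -.064 0 0 0 0 .3'
python3 -m creep '.015 -.022 0 0 0 0 .3;.027 -.045 0 0 0 0 .3;.036 -.069 0 0 0 0 .3;.042 -.095 0 0 0 0 .3;.044 -.121 0 0 0 0 .3') |grep contact
python3 strip.py wrist side top
```

```text
contact_force: [-0.9, -5.8, 7.8]
contact_force: [1.6, -3.2, 5.0]
contact_force: [1.2, -0.6, 7.7]
contact_force: [-6.6, -3.5, 14.0]
wrist t=25.80 area=2024 r=0.091 ang=289.5 spread=0.997
side t=25.85 area=19 r=0.080 ang=333.7 spread=0.996
top t=25.90 area=13 r=0.107 ang=342.4 spread=0.998
top t=25.90 area=14 r=0.094 ang=337.3 spread=0.999
top t=25.90 area=21 r=0.081 ang=324.7 spread=0.995
top t=25.90 area=7 r=0.073 ang=310.5 spread=0.998
top t=25.90 area=44 r=0.080 ang=249.0 spread=0.989
```

```bash
python3 plan.py 297 .75 25.95 40,40 40,40,40 30,30,30,30 40,30
```

```text
40,40 [(26.37, 314.54, 0.72), (26.78, 331.5, 0.7)] END 342.9
40,40,40 [(26.37, 314.54, 0.72), (26.78, 331.5, 0.7), (27.2, 348.07, 0.69)] END 359.2
30,30,30,30 [(26.37, 312.96, 0.6), (26.78, 325.89, 0.49), (27.2, 336.74, 0.42), (27.62, 346.16, 0.37)] END 349.9
40,30 [(26.37, 314.54, 0.72), (26.78, 329.94, 0.58)] END 338.1
```

Two more at 40° (θ → 80), then stand and measure at rest.

```bash
(python3 -m creep '-.002 -.026 0 0 0 0 .3;-.008 -.052 0 0 0 0 .3;-.017 -.076 0 0 0 0 .3;-.029 -.099 0 0 0 0 .3;-.044 -.121 0 0 0 0 .3'
python3 -m creep '-.019 -.018 0 0 0 0 .3;-.039 -.034 0 0 0 0 .3;-.062 -.048 0 0 0 0 .3;-.086 -.057 0 0 0 0 .3;-.111 -.064 0 0 0 0 .3')|grep time
python3 strip.py wrist
python3 -m creep '0 0 0 0 0 0 .3;0 0 0 0 0 0 .3;0 0 0 0 0 0 .3;0 0 0 0 0 0 .3;0 0 0 0 0 0 .3' >/dev/null
python3 -m creep '0 0 0 0 0 0 .3;0 0 0 0 0 0 .3;0 0 0 0 0 0 .3;0 0 0 0 0 0 .3' |grep time
python3 strip.py wrist side top
```

```text
time_s: 26.37
time_s: 26.78
wrist t=26.78 area=3229 r=0.092 ang=321.0 spread=0.997
wrist t=26.78 area=8 r=0.087 ang=153.9 spread=1.000
time_s: 27.58
wrist t=27.58 area=3300 r=0.092 ang=325.4 spread=0.997
wrist t=27.58 area=7 r=0.087 ang=153.9 spread=1.000
```

```bash
ls -t pics | head -4
```

```text
st_top_27.68.png
st_side_27.63.png
st_wrist_27.58.png
st_wrist_26.78.png
```

View pics/st_wrist_27.58.png

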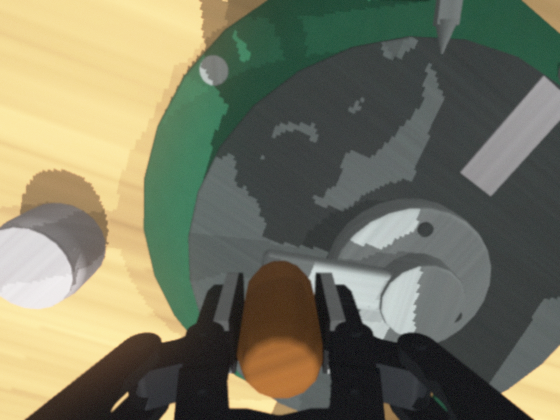

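```bash
python3 - <<'E'
from h import *
np.set_printoptions(precision=4,suppress=True)
P=ctrl.camera_params('wrist');C=np.array([.532,.0803])
t=onz(P,[[444,53]],.088)[0,:2];print('tip',t,np.hypot(*(t-C)),np.degrees(np.arctan2(*(t-C)[::-1])))
print('hub',onz(P,[[412,275],[412,270]],.092))
a,b=onz(P,[[476,184],[551,83]],.072)[:,:2]
for c in onz(P,[[462,173],[491,195],[543,77],[560,94]],.072)[:,:2]: print(c,np.hypot(*(c-C)))
d=b-a;print('strip dir',np.degrees(np.arctan2(d[1],d[0])), 'offset of axis from line',(d[0]*(C-a)[1]-d[1]*(C-a)[0])/np.hypot(*d))
E
python3 plan.py 325.4 0 27.73 30 40 50 40,40 50,50 60,60 ; python3 tab.py 80 40 40 50 ; python3 tab.py 80 50 50
```

```text
tip [0.6463 0.1174] 0.12011890493074613 17.98013299894544
hub [[0.5383 0.0819 0.092 ]
 [0.5411 0.0833 0.092 ]]
[0.598  0.0727] 0.0664414473677552
[0.5923 0.0506] 0.06718200132468394
[0.6572 0.0576] 0.12725163646100798
[0.6531 0.0444] 0.12627508340151294
strip dir -9.342227704423133 offset of axis from line 0.007763183012290091
30 [(28.15, 326.45, 0.08)] END 326.7
40 [(28.15, 328.03, 0.21)] END 329.3
50 [(28.15, 329.6, 0.33)] END 332.7
40,40 [(28.15, 328.03, 0.21), (28.56, 334.76, 0.35)] END 338.1
50,50 [(28.15, 329.6, 0.33), (28.56, 340.37, 0.56)] END 348.1
60,60 [(28.15, 331.18, 0.45), (28.56, 345.98, 0.77)] END 359.2
'-0.026 -0.002 0 0 0 0 .3;-0.053 -0.001 0 0 0 0 .3;-0.078 0.003 0 0 0 0 .3;-0.103 0.011 0 0 0 0 .3;-0.127 0.023 0 0 0 0 .3' #80->120
'-0.021 0.014 0 0 0 0 .3;-0.041 0.032 0 0 0 0 .3;-0.058 0.052 0 0 0 0 .3;-0.072 0.074 0 0 0 0 .3;-0.082 0.098 0 0 0 0 .3' #120->160
'-0.009 0.031 0 0 0 0 .3;-0.012 0.064 0 0 0 0 .3;-0.009 0.097 0 0 0 0 .3;0 0.128 0 0 0 0 .3;0.014 0.158 0 0 0 0 .3' #160->210
'-0.033 -0.003 0 0 0 0 .3;-0.066 0 0 0 0 0 .3;-0.097 0.009 0 0 0 0 .3;-0.127 0.023 0 0 0 0 .3;-0.154 0.041 0 0 0 0 .3' #80->130
'-0.023 0.023 0 0 0 0 .3;-0.041 0.05 0 0 0 0 .3;-0.055 0.08 0 0 0 0 .3;-0.064 0.111 0 0 0 0 .3;-0.067 0.144 0 0 0 0 .3' #130->180
```

```bash
(python3 -m creep '-.033 -.003 0 0 0 0 .3;-.066 0 0 0 0 0 .3;-.097 .009 0 0 0 0 .3;-.127 .023 0 0 0 0 .3;-.154 .041 0 0 0 0 .3'
python3 -m creep '-.023 .023 0 0 0 0 .3;-.041 .05 0 0 0 0 .3;-.055 .08 0 0 0 0 .3;-.064 .111 0 0 0 0 .3;-.067 .144 0 0 0 0 .3'
python3 -m creep '0 0 0 0 0 0 .3;0 0 0 0 0 0 .3;0 0 0 0 0 0 .3;0 0 0 0 0 0 .3;0 0 0 0 0 0 .3' )|grep -E 'time|contact'
python3 -m creep '0 0 0 0 0 0 .3;0 0 0 0 0 0 .3;0 0 0 0 0 0 .3'|grep time
python3 strip.py wrist side top
```

```text
time_s: 28.15
contact_force: [10.1, -4.8, 1.7]
time_s: 28.57
contact_force: [-1.8, 1.5, 12.2]
time_s: 28.98
contact_force: [-3.8, -1.5, 14.3]
time_s: 29.23
```

```bash
cat > strip2.py <<'E'
from h import *
import sys
C=np.array([.532,.079]);YAW=np.radians(18.5)
def an(n,f,P,vm):
    im=cv2.imread('pics/'+f);h,s,v=cv2.split(cv2.cvtColor(im,cv2.COLOR_BGR2HSV))
    q=np.argwhere((s<60)&(v>vm))[:,::-1];X=onz(P,q,.072)[:,:2]-C;r=np.hypot(*X.T);k=(r>.066)&(r<.125)
    m=np.zeros(v.shape,np.uint8);m[q[k,1],q[k,0]]=1
    nn,l,st,ce=cv2.connectedComponentsWithStats(m)
    for i in range(1,nn):
        if st[i,4]<8: continue
        w=q[k][l[q[k,1],q[k,0]]==i];Y=onz(P,w,.072)[:,:2]-C;a=np.exp(1j*(np.arctan2(Y[:,1],Y[:,0])-YAW)).mean()
        print(n,vm,'area',st[i,4],ce[i].round(1),'r %.3f ang %.1f'%(np.hypot(*Y.T).mean(),np.degrees(np.angle(a))%360))
if __name__=='__main__':
    import glob,os
    for n in sys.argv[2:]:
        f=os.path.basename(max(glob.glob(f'pics/st_{n}_*'),key=os.path.getmtime));P=ctrl.camera_params(n)
        for vm in map(int,sys.argv[1].split(',')): an(n,f,P,vm)
E
python3 strip2.py 80,95,110 wrist side top
python3 - <<'E'
import cv2,numpy as np,glob,os
L=lambda n:cv2.imread(max(glob.glob(f'pics/st_{n}_*'),key=os.path.getmtime))
a=cv2.resize(L('top')[160:290,190:320],(400,400),interpolation=3);b=cv2.resize(L('side')[200:285,215:325],(400,309),interpolation=3)
o=np.zeros((400,800,3),np.uint8);o[:,:400]=a;o[:309,400:]=b;cv2.imwrite('pics/crop1.png',o)
E
```

```text
wrist 80 area 33247 [132.1 134.4] r 0.097 ang 97.3
wrist 80 area 1367 [281.1 249.5] r 0.075 ang 178.4
wrist 80 area 22 [437.1 264.7] r 0.124 ang 228.4
wrist 80 area 9 [242.6 266.3] r 0.090 ang 163.7
wrist 80 area 462 [227.3 292.6] r 0.111 ang 161.6
wrist 80 area 517 [331.2 294.5] r 0.109 ang 196.0
wrist 95 area 33097 [131.8 134. ] r 0.097 ang 97.1
wrist 95 area 1279 [281.9 249.3] r 0.075 ang 178.7
wrist 95 area 14 [227.9 275.6] r 0.099 ang 159.7
wrist 95 area 10 [325.5 273. ] r 0.093 ang 195.8
wrist 110 area 8 [157.1  91.2] r 0.070 ang 78.9
wrist 110 area 14 [ 64.5 148.2] r 0.123 ang 98.0
wrist 110 area 8 [ 74.1 149. ] r 0.118 ang 98.5
wrist 110 area 56 [ 90.1 202. ] r 0.122 ang 113.0
wrist 110 area 14 [103.5 201. ] r 0.115 ang 114.2
wrist 110 area 140 [107.3 226.8] r 0.122 ang 121.0
wrist 110 area 8 [112.  221.2] r 0.117 ang 120.3
wrist 110 area 8 [191.8 230.2] r 0.084 ang 139.2
wrist 110 area 1005 [285.  247.7] r 0.074 ang 180.0
wrist 110 area 28 [135.2 261.5] r 0.124 ang 133.2
wrist 110 area 28 [145.4 269.4] r 0.124 ang 136.8
wrist 110 area 290 [181.5 288.7] r 0.121 ang 148.4
side 80 area 56 [247.7 225.5] r 0.095 ang 0.6
side 95 area 43 [247.1 225.3] r 0.098 ang 0.7
top 80 area 255 [245.1 206. ] r 0.084 ang 5.8
top 80 area 670 [264.5 247.7] r 0.095 ang 189.8
top 95 area 87 [244.3 198.6] r 0.100 ang 1.1
top 95 area 55 [257.7 204.9] r 0.075 ang 330.5
top 95 area 62 [234.1 216. ] r 0.075 ang 46.1
top 95 area 548 [266.3 247.8] r 0.095 ang 193.5
top 110 area 42 [259.  205.1] r 0.074 ang 326.8
top 110 area 46 [233.4 217.3] r 0.074 ang 50.2
top 110 area 228 [268.8 247.9] r 0.096 ang 197.6
```

View pics/crop1.png

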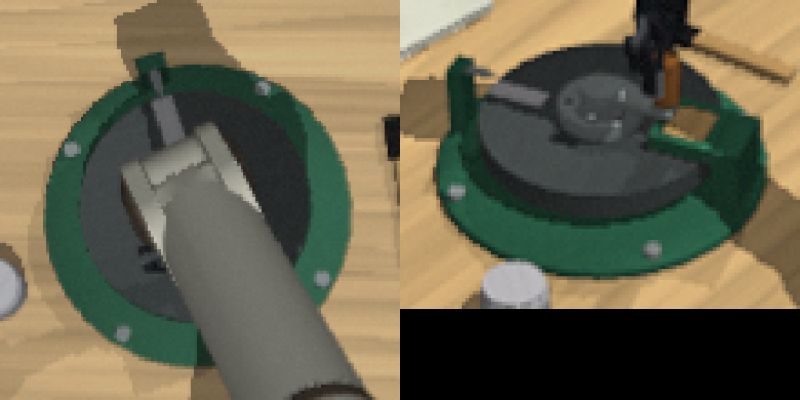

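```bash
(python3 -m creep '0 0 0 0 0 0 .6;0 0 0 0 0 0 1;0 0 0 0 0 0 1;0 0 0 0 0 0 1;0 0 0 0 0 0 1'
python3 -m creep '0 0 -.08 0 0 0 1;0 0 -.16 0 0 0 1;0 0 -.26 0 0 0 1;0 0 -.36 0 0 0 1;0 0 -.4 0 0 0 1'
python3 -m creep '.1 .05 -.1 0 0 0 1;.15 .05 -.2 0 0 0 1;.2 .05 -.2 0 0 0 1;.2 .05 -.2 0 0 0 1;.2 .05 -.2 0 0 0 1'
python3 -m creep '0 0 0 0 0 0 1;0 0 0 0 0 0 1;0 0 0 0 0 0 1;0 0 0 0 0 0 1;0 0 0 0 0 0 1')|grep -E 'time|pos|contact|gap'
python3 strip.py wrist; python3 strip2.py 80,95 wrist
```

```text
time_s: 29.8
eef_pos: [0.4665, 0.0599, 0.1491]
contact_force: [-1.0, -0.5, 0.3]
finger_gap: 1.0
time_s: 30.22
eef_pos: [0.4688, 0.0608, 0.3143]
contact_force: [1.5, 0.3, 1.3]
finger_gap: 0.996
time_s: 30.63
eef_pos: [0.5501, 0.0689, 0.3896]
contact_force: [-0.0, -0.6, -0.9]
finger_gap: 1.001
time_s: 31.05
eef_pos: [0.5483, 0.068, 0.3891]
contact_force: [0.3, -0.3, -0.6]
finger_gap: 1.003
wrist t=31.05 area=845 r=0.091 ang=359.5 spread=0.997
wrist 80 area 1368 [265.7  87. ] r 0.096 ang 0.9
wrist 80 area 122 [263.5 225.7] r 0.072 ang 178.2
wrist 80 area 38 [216.4 247.6] r 0.121 ang 148.6
wrist 95 area 1281 [265.9  87.1] r 0.096 ang 0.7
```

```bash
cp $(ls -t pics/st_wrist* | head -1) pics/end.png
```

```text
(no output)
```

View pics/end.png

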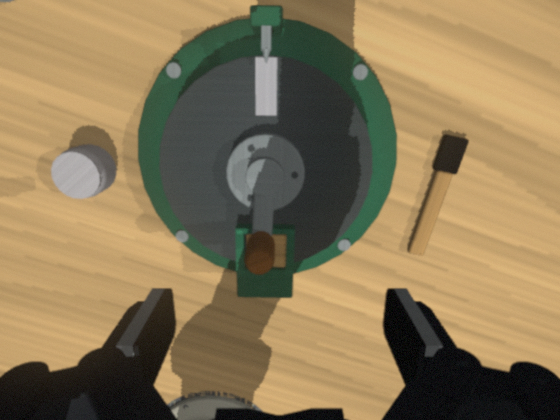

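The strip is centred at pixel (266,86) under the pointer tip at about (266,58), in line with the hub at (266,173). The knob is free and the gripper is clear, so I'm handing in.

```bash
python3 -c "
from bench import ctrl
print(ctrl.close_job())"
```

```text
the job is handed in; nothing more can be done
None
```

The job is handed in at about 31 s: by camera measurements and a fitted model the disc ran at about 21 rpm for over 12 s, then came to rest with the strip within about 1° of the pointer; the knob is released and the arm is clear.

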